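Set out the bearing drivers by size along the press tool rail

TASK

Get the bearing drivers ready for the press: stand all four upright on the tool rail, one centred in each painted ring, in order of foot diameter, with the largest in the ring next to the pressure gauge and the smallest in the ring farthest from it. Leave the ball bearing, the nut and the socket that lie among the drivers where they are.

Things in the scene. Friction and masses are not known exactly. Their poses are not given: they have to be found in the camera images.
- d62_mid (a point): The largest bearing driver: bright steel, standing upright, a round foot 62 mm in diameter and 14 mm thick with a plain round stem 24 mm in diameter (thin dark band near the top) rising from its centre; 80 mm tall in all, about 0.54 kg. The point is on its axis half-way up, 40 mm above its underside, where the stem can be gripped; z is its axis, up when it stands.
- d52_mid (a point): The second largest bearing driver: bright steel, standing upright, a round foot 52 mm in diameter and 14 mm thick with a plain round stem 24 mm in diameter (thin dark band near the top) rising from its centre; 80 mm tall in all, about 0.45 kg. The point is on its axis half-way up, 40 mm above its underside, where the stem can be gripped; z is its axis, up when it stands.
- d42_mid (a point): The second smallest bearing driver: bright steel, standing upright, a round foot 42 mm in diameter and 14 mm thick with a plain round stem 24 mm in diameter (thin dark band near the top) rising from its centre; 80 mm tall in all, about 0.37 kg. The point is on its axis half-way up, 40 mm above its underside, where the stem can be gripped; z is its axis, up when it stands.
- d32_mid (a point): The smallest bearing driver: bright steel, standing upright, a round foot 32 mm in diameter and 14 mm thick with a plain round stem 24 mm in diameter (thin dark band near the top) rising from its centre; 80 mm tall in all, about 0.31 kg. The point is on its axis half-way up, 40 mm above its underside, where the stem can be gripped; z is its axis, up when it stands.
- rail: The tool rail, fixed: a flat dark steel plate, 510 mm long (its y axis), 100 wide (x), 10 thick, on the bench, turned up to about 12 degrees. Origin: centre of its underside; z up, top at 10 mm. Four equal white rings (72 mm outside diameter) are painted on it in a row, centres at x = 0 and y = -135, -45, 45, 135 mm. The gauge stands at one end, a stop block at the other; which end changes.
- stop: A plain dark steel stop block, fixed on top of the rail at the end away from the gauge: 50 x 30 mm, 40 mm high. Origin at the centre of its underside.
- gauge: The pressure gauge, fixed on top of the rail at one of its ends: a black round case 63 mm in diameter with a white dial facing up, on a small grey block; 58 mm high. Origin at the centre of its underside, on the rail's top. It is 80 mm from the centre of the nearest ring, then 170, 260 and 350 mm from the others.
- bearing: A loose ball bearing lying flat among the drivers, 42 mm in diameter, 13 mm high, with a dark centre; to be left alone. Origin at the centre of its underside.
- nut: A loose dark steel hexagon nut lying flat among the drivers, 30 mm across flats, 16 mm high; to be left alone. Origin at the centre of its underside.
- socket: A loose wrench socket standing among the drivers, a plain steel cylinder 28 mm in diameter, 30 mm high with a square black hole in its top; to be left alone. Origin at the centre of its underside.
There are look-alikes about, which are no part of the job. What is shaped like the part that bears d52_mid but blue or green is not meant.

How it is judged:
At the end, for the whole second after the job is handed in: Each driver stands upright (within 0.08 rad) on the rail, released and at rest, its axis within 12 mm of the centre of its ring along and across the rail: from the gauge outwards 62, 52, 42, 32 mm foot. The bearing, the nut and the socket are within 20 mm of where they started (horizontal distance between d62_mid and gauge between 0.068 and 0.092 m and x of d62_mid in the frame of rail between -0.012 and 0.012 m and z of d62_mid in the frame of rail between 0.046 and 0.054 m and angle between each of d62_mid, d52_mid, d42_mid, d32_mid's own z axis and vertical below 0.08 rad and linear speed of each of d62, d52, d42, d32 below 0.02 m/s and angular speed of each of d62, d52, d42, d32 below 0.2 rad/s and horizontal distance between d52_mid and gauge between 0.158 and 0.182 m and x of d52_mid in the frame of rail between -0.012 and 0.012 m and z of d52_mid in the frame of rail between 0.046 and 0.054 m and horizontal distance between d42_mid and gauge between 0.248 and 0.272 m and x of d42_mid in the frame of rail between -0.012 and 0.012 m and z of d42_mid in the frame of rail between 0.046 and 0.054 m and horizontal distance between d32_mid and gauge between 0.338 and 0.362 m and x of d32_mid in the frame of rail between -0.012 and 0.012 m and z of d32_mid in the frame of rail between 0.046 and 0.054 m and distance of each of bearing, nut, socket from where it was at the start of the episode below 0.02 m); the robot touches nothing.
It fails at once if the bearing is pushed or carried more than 20 mm from its place (distance of bearing from where it was at the start of the episode above 0.02 m).
It fails at once if the nut is pushed or carried more than 20 mm from its place (distance of nut from where it was at the start of the episode above 0.02 m).
It fails at once if the socket is pushed or carried more than 20 mm from its place (distance of socket from where it was at the start of the episode above 0.02 m).
It also fails if it takes over 93 s, if anything falls off the work surface, if the arm or the gripper's body presses on something with over 40 N, if the wrist force passes 120 N, or if a joint passes its speed limit or range.

ROBOT

A 6-joint arm with a two-finger parallel gripper is mounted at the origin on the work surface. World frame = base frame: x ahead of the robot, y to its left, z up, the work surface at z = 0. Lengths are in m, angles in rad, forces in N, time in s.
With the tool pointing down it reaches from about 0.3 to 0.75 m from the base axis. Payload 8.5 kg.
Tool frame: the origin (TCP) lies at the very end of the fingers, on their centre line; the grasp point (between the pads) lies 19 mm behind it (manip.pinch_z is the distance from the TCP to the grasp point, in m); z points along the fingers, y is the line along which they close (so a half turn about z gives the same grasp; the last joint's range is limited). The gripper opens to 85 mm and grips with 20 to 120 N. Pads are 22 mm wide; open, the fingers measure 114 mm over their backs; the gripper's body (76 mm by 85 mm) begins 54 mm behind the grasp point. The pads swing forward as they close: fully open they stand 13 mm farther back than shut.
Start: joints at [0.959, 0.381, 1.297, -0, 1.464, -0.215], TCP at [0.213, 0.507, 0.191] pointing down, gripper open.
Joint ranges: [-3.11, 3.11], [-0.89, 2.33], [0.22, 2.48], [-1.42, 4.56], [0.17, 2.85], [-2.88, 2.88]. Speed limits (rad/s): [2.39, 2.39, 3.14, 3.14, 3.14, 3.14].

INTERFACE

Orientations are given as a rotation vector (axis times angle).
In Python, from rig import monitor, eyes, job_done, manip gives the robot as it stands.
- The arm moves only by the tool servo_tool, never from a script. Its arguments are lists of equal length, an entry for each row: "translation": the shift along the tool's x, y, z in units of 500 mm (1.0 is 500 mm), a list of three; "dr": the turn, a rotation vector about the tool's x, y, z in units of pi rad (1.0 is pi rad), a list of three; "jaw": the closure, from 0 (fully open) to 1 (shut). A call has 1 to 12 rows; each row is the pose to reach, as a shift and turn from the pose commanded when the call began, along the tool's axes at that moment, turning the shorter way round; what a row does not reach only later rows make up. A row lasts 1/10 s, in which the tool goes at most 50 mm and 8.59 degrees, less where a joint would pass 70% of its speed; a pose out of reach is approached as far as the arm can. A call with a number of a shift or a turn outside -1 to 1 is refused whole. A call with a gripper value outside its range is refused whole. The fingers move at their own pace and stop on an object; "newtons" is the grip in N (left out, the last holds). Time passes only in rows, so rows that repeat a pose let the fingers close. It gives the time, the measured TCP pose, the force, the opening and the grip force at its end, in the units of the state.
- monitor.read_state(): the state, without advancing time (a new reading comes with each control period).
- eyes.get_image(name): name is "side" or "top" or "wrist"; returns a dict with "frame" (400x640x3 uint8, blue, green, red), "range_z" (400x640 float32, m along the optical axis (not along the pixel's ray), 0 where there is no reading), "mtx" (3x3 intrinsics, pixels), "eye" and "orientation" of the camera in the world. Camera axes: x right, y up, looking along -z (the intrinsics and any distortion apply to the point x, -y, -z); pixel columns grow to the right and rows downward; lengths in m; the calibration is good to about 2 mm. A picture is of the moment at which its call begins.
- job_done(): hands the job in; it is judged then, once.
The state is a dict: "t": time; "joint_positions": joint angles; "qd": joint speeds; "joint_torque": joint torques, N m; "tool_pos": TCP position; "eef_rot": TCP orientation; "contact_force": force on the tool from outside, world axes, zero at the start; "ft_torque": the same for the moment, N m; "grip_width": finger opening in m; "grasp_force": force on a finger pad.
Only numpy, scipy, OpenCV 4.12 (cv2) and the standard library are available. Lean on these libraries where they do the work, as an engineer would, in place of code of your own. Each camera call takes 0.05 s, during which the arm holds its last target. There are 200 camera calls.

## Working session

There is one attempt and no reset: what is moved stays moved. The work goes in short steps, Python scripts to look and compute and a tool call to move; the robot and the scene stay as the last step left them, time stands still between calls to the robot, and variables do not carry over. Pictures are saved under pics/ and viewed, at most 14 in all, crops included, and the job is handed in when it is done.

Besides the shell and the picture viewer there is one more tool, called after "Emit:" in YAML: its name, and indented under it one key for each argument. servo_tool: Moves the arm, as the interface text tells. Shifts and turns lie within -1 to 1; 1 stands for 500 mm of shift or pi rad of turn. Its arguments: {"type":"object","properties":{"translation":{"type":"array"},"dr":{"type":"array"},"jaw":{"type":"array"},"newtons":{"type":"number"}},"required":["translation","dr","jaw"]}

```bash
mkdir -p pics; ls
cat > h.py <<'E'
import numpy as np, cv2
from scipy.spatial.transform import Rotation as R
from rig import monitor, eyes, job_done, manip
def cloud(im):
    z=im["range_z"]; K=im["mtx"]; h,w=z.shape
    u,v=np.meshgrid(np.arange(w),np.arange(h))
    p=np.stack([(u-K[0,2])/K[0,0]*z,-(v-K[1,2])/K[1,1]*z,-z],-1)
    o=np.array(im["orientation"]); M=o if o.shape==(3,3) else R.from_rotvec(o).as_matrix()
    P=p@M.T+np.array(im["eye"]); P[z<=0]=np.nan
    return P
E
python3 - <<'E'
from h import *
s=monitor.read_state(); print(s, manip.pinch_z)
for n in ("top","side"):
    im=eyes.get_image(n); cv2.imwrite(f"pics/{n}0.png",im["frame"]); print(n,im["eye"],im["orientation"],im["mtx"])
    np.save(f"{n}0.npy",cloud(im)); print([k for k in im])
E
```

```text
pics
{'t': 0.0, 'joint_positions': array([ 9.58702745e-01,  3.81220170e-01,  1.29828407e+00,  2.92704814e-06,
        1.46357096e+00, -2.15291991e-01]), 'qd': array([ 0.00072533, -0.00085353, -0.00148056, -0.00133147,  0.00113173,
        0.00127739]), 'joint_torque': array([ 2.63804059e-04, -4.48440635e+01, -2.31285936e+01, -1.10766148e-04,
        4.53890490e-03,  2.67489028e-06]), 'tool_pos': array([0.21234978, 0.50697337, 0.19069097]), 'eef_rot': array([-6.19095762e-01, -3.07937645e+00,  2.13008678e-03]), 'contact_force': array([-0.70432378, -1.09538558, -0.87314002]), 'ft_torque': array([ 0.00803395,  0.01959696, -0.00328584]), 'grasp_force': 0.0, 'grip_width': 0.08520406194289887} 0.0187
top [ 0.3164692  -0.03794068  0.96995015] [ 0.17951959 -0.16667673 -1.47517021] [[428.15080337   0.         326.42482198]
 [  0.         428.15080337 196.45619059]
 [  0.           0.           1.        ]]
['frame', 'range_z', 'mtx', 'eye', 'orientation']
side [ 0.02417248 -0.49948645  0.51900144] [ 0.94354132 -0.40204243 -0.73090212] [[422.62699449   0.         320.21469897]
 [  0.         422.62699449 196.58348207]
 [  0.           0.           1.        ]]
['frame', 'range_z', 'mtx', 'eye', 'orientation']
```

View pics/top0.png

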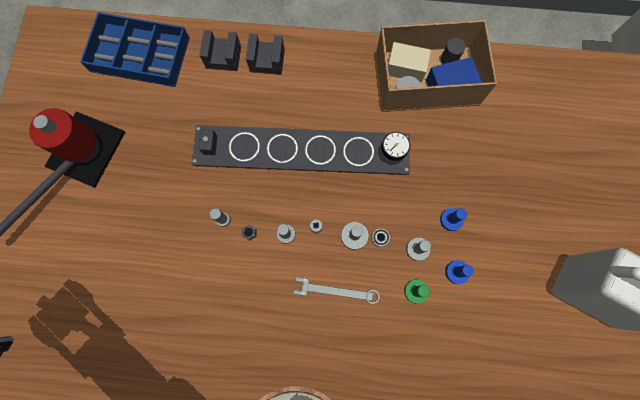

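View pics/side0.png

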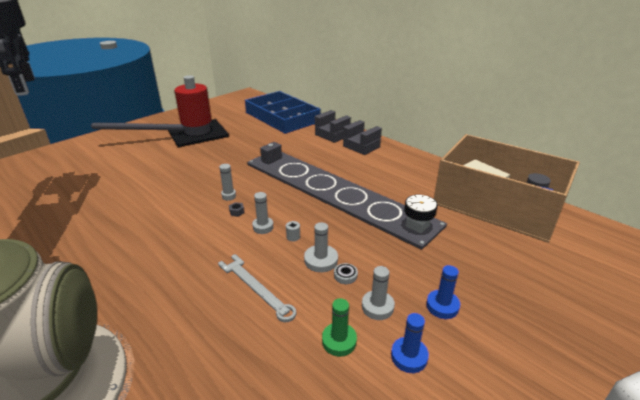

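The top view shows the steel drivers at about (219,217) smallest, (286,234), (355,235) largest and (419,248). The blue ones at (453,218) and (459,271) and the green one at (417,291) are look-alikes. The nut is at (249,233), the socket at (316,226) and the bearing at (381,237). The rings are at x=244, 282, 320 and 358, with the gauge at the right (396,146). Next I'll measure them and enlarge a crop.

Run:
```python
from h import *
P=np.load("top0.npy"); S=np.load("side0.npy"); f=cv2.imread("pics/top0.png"); g=cv2.imread("pics/side0.png")
def proj(): pass
print("table z",np.nanmedian(P[300:340,200:280,2]),np.nanmedian(S[300:340,200:240,2]))
for n,(u,v) in dict(a219=(219,217),b286=(286,234),c355=(355,235),d419=(421,247),nut=(249,233),sock=(316,226),bear=(381,237)).items():
    o=P[v,u]; 
    for nm,C in (("top",P),("side",S)):
        d=np.hypot(C[...,0]-o[0],C[...,1]-o[1])<0.05
        st=d&(C[...,2]>0.074)&(C[...,2]<0.09); ft=d&(C[...,2]>0.009)&(C[...,2]<0.018)
        out=[]
        for m in (st,ft):
            q=C[m][:,:2]
            if len(q)>5:
                c,r=cv2.minEnclosingCircle(q.astype(np.float32)); out.append((len(q),np.round(c,4),round(r*2,4),np.round(np.median(C[m][:,2]),4)))
        print(n,nm,out)
# rings: white pixels on rail
hsv=cv2.cvtColor(f,cv2.COLOR_BGR2HSV)
w=((hsv[...,2]>150)&(hsv[...,1]<60)).astype(np.uint8); w[:120]=0;w[180:]=0;w[:,:200]=0;w[:,412:]=0
n,l,s,c=cv2.connectedComponentsWithStats(w)
pts=[]
for i in range(1,n):
    if s[i,4]>40:
        m=l==i; q=P[m]; cc,r=cv2.minEnclosingCircle(q[:,:2].astype(np.float32))
        print("ring",c[i].round(1),s[i,4],np.round(cc,4),round(2*r,4),np.nanmedian(q[:,2]).round(4))
cv2.imwrite("pics/crop1.png",cv2.resize(f[190:310,195:480],None,fx=2.8,fy=2.8,interpolation=cv2.INTER_CUBIC))
```

```text
table z 0.00024083162171550931 -0.0003044780513120626
a219 top [(104, array([0.4604, 0.2104]), 0.0247, np.float64(0.0796)), (77, array([0.4507, 0.187 ]), 0.0712, np.float64(0.0145))]
a219 side [(69, array([0.4595, 0.21  ]), 0.0249, np.float64(0.0793)), (88, array([0.4525, 0.1859]), 0.0712, np.float64(0.0143))]
b286 top [(101, array([0.4397, 0.0628]), 0.0242, np.float64(0.0802)), (131, array([0.4397, 0.0636]), 0.0417, np.float64(0.014))]
b286 side [(91, array([0.4394, 0.0635]), 0.0248, np.float64(0.0794)), (154, array([0.4397, 0.0631]), 0.0434, np.float64(0.0139))]
c355 top [(102, array([ 0.4499, -0.0908]), 0.0236, np.float64(0.0797)), (486, array([ 0.4465, -0.0992]), 0.0787, np.float64(0.0141))]
c355 side [(117, array([ 0.4497, -0.09  ]), 0.0251, np.float64(0.0796)), (528, array([ 0.447 , -0.0988]), 0.0808, np.float64(0.0137))]
d419 top [(103, array([ 0.4328, -0.2346]), 0.0243, np.float64(0.0798)), (266, array([ 0.4325, -0.2345]), 0.0524, np.float64(0.0136))]
d419 side [(167, array([ 0.4326, -0.2354]), 0.0261, np.float64(0.0794)), (469, array([ 0.4318, -0.2351]), 0.0533, np.float64(0.0136))]
nut top [(132, array([0.4361, 0.1467]), 0.0334, np.float64(0.0161))]
nut side [(134, array([0.437 , 0.1477]), 0.0353, np.float64(0.0157))]
sock top [(7, array([ 0.4598, -0.0031]), 0.0274, np.float64(0.0112))]
sock side [(55, array([0.455 , 0.0136]), 0.0643, np.float64(0.0132))]
bear top [(394, array([ 0.4505, -0.1341]), 0.0713, np.float64(0.0136))]
bear side [(10, array([ 0.4501, -0.1011]), 0.0073, np.float64(0.0774)), (517, array([ 0.4512, -0.1347]), 0.0724, np.float64(0.0132))]
ring [243.7 146.1] 157 [0.6384 0.1847] 0.0744 0.0104
ring [396.2 144.2] 430 [ 0.6539 -0.1646] 0.0567 0.0668
ring [282.  147.7] 162 [0.6415 0.0953] 0.0734 0.0107
ring [319.6 149.8] 161 [0.6457 0.0046] 0.0739 0.0105
ring [358.5 150.9] 159 [ 0.6504 -0.0855] 0.0734 0.0103
```

View pics/crop1.png

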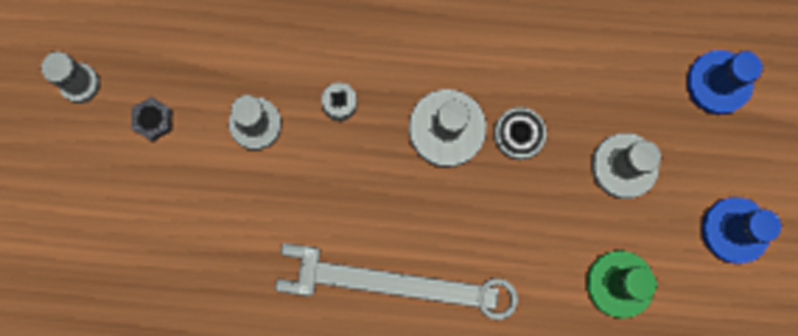

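The crop confirms the four steel ones by foot size: (219,217) is d32, (286,234) is d42 with a 42 mm foot measured, (419,248) is d52 with 52 mm, and (355,235) is d62. Blue and green are not meant. The gauge is beside the ring at y=-0.0855, at a distance of 79 mm, which fits. The grasp will close along world x, clear of the neighbours.

```bash
cat >> h.py <<'E'
def go(*targets):
    """shift (units of 0.5 m) and turn (units of pi) in the tool frame, from the present pose; tool down with y_tool=world x"""
    s=monitor.read_state(); T=R.from_rotvec(s["eef_rot"]); W=R.from_matrix(np.array([[0,1,0],[1,0,0],[0,0,-1.]]))
    print("t",s["t"],s["tool_pos"].round(4),"turn",((T.inv()*W).as_rotvec()/np.pi).round(4),"w",round(s["grip_width"],4),"F",s["contact_force"].round(1),"j",s["joint_positions"].round(2))
    for t in targets: print(t,(T.inv().apply(np.array(t)-s["tool_pos"])/0.5).round(4))
E
python3 -c "
from h import *
go((.450,-.0904,.19))"
```

```text
t 0.1 [0.2124 0.507  0.1908] turn [-4.000e-04  2.000e-04  3.737e-01] w 0.0852 F [ 0.2  0.2 -0.3] j [ 0.96  0.38  1.3   0.    1.46 -0.22]
(0.45, -0.0904, 0.19) [-0.9001 -0.9183  0.0024]
```

Emit:
servo_tool:
  translation:
    - [-0.9, -0.918, 0.0]
    - [-0.9, -0.918, 0.0]
    - [-0.9, -0.918, 0.0]
    - [-0.9, -0.918, 0.0]
    - [-0.9, -0.918, 0.0]
    - [-0.9, -0.918, 0.0]
    - [-0.9, -0.918, 0.0]
    - [-0.9, -0.918, 0.0]
    - [-0.9, -0.918, 0.0]
    - [-0.9, -0.918, 0.0]
    - [-0.9, -0.918, 0.0]
    - [-0.9, -0.918, 0.0]
  dr:
    - [0, 0, 0.374]
    - [0, 0, 0.374]
    - [0, 0, 0.374]
    - [0, 0, 0.374]
    - [0, 0, 0.374]
    - [0, 0, 0.374]
    - [0, 0, 0.374]
    - [0, 0, 0.374]
    - [0, 0, 0.374]
    - [0, 0, 0.374]
    - [0, 0, 0.374]
    - [0, 0, 0.374]
  jaw: [0, 0, 0, 0, 0, 0, 0, 0, 0, 0, 0, 0]
  newtons: 50

```text
t: 1.3
tool_pos: [0.4345, -0.0524, 0.1912]
eef_rot: [-2.223, -2.22, -0.0]
contact_force: [1.1, 1.1, 0.2]
grip_width: 0.0854
grasp_force: 0.0
```

```bash
python3 -c "
from h import *
go((.450,-.0904,.1),(.450,-.0904,.026))"
```

```text
t 1.3 [ 0.4345 -0.0524  0.1912] turn [-0.     -0.0001 -0.0005] w 0.0854 F [1.1 1.1 0.2] j [-0.39  0.18  1.58  0.    1.37 -0.39]
(0.45, -0.0904, 0.1) [-0.0761  0.031   0.1825]
(0.45, -0.0904, 0.026) [-0.0761  0.0311  0.3305]
```

Emit:
servo_tool:
  translation:
    - [-0.076, 0.031, 0.05]
    - [-0.076, 0.031, 0.1]
    - [-0.076, 0.031, 0.1]
    - [-0.076, 0.031, 0.1]
    - [-0.076, 0.031, 0.1]
  dr:
    - [0, 0, 0]
    - [0, 0, 0]
    - [0, 0, 0]
    - [0, 0, 0]
    - [0, 0, 0]
  jaw: [0, 0, 0, 0, 0]

```text
t: 1.8
tool_pos: [0.4502, -0.0878, 0.1426]
eef_rot: [2.22, 2.22, 0.001]
contact_force: [0.0, -0.4, -1.6]
grip_width: 0.0857
grasp_force: 0.0
```

```bash
python3 -c "
from h import *
go((.450,-.0904,.1),(.450,-.0904,.026))
cv2.imwrite('pics/w1.png',eyes.get_image('wrist')['frame'])"
```

```text
t 1.8 [ 0.4502 -0.0878  0.1426] turn [0.0006 0.0003 0.0001] w 0.0857 F [ 0.  -0.4 -1.6] j [-0.45  0.27  1.62  0.    1.25 -0.45]
(0.45, -0.0904, 0.1) [-0.0052 -0.0006  0.0852]
(0.45, -0.0904, 0.026) [-0.0051 -0.0009  0.2332]
```

View pics/w1.png

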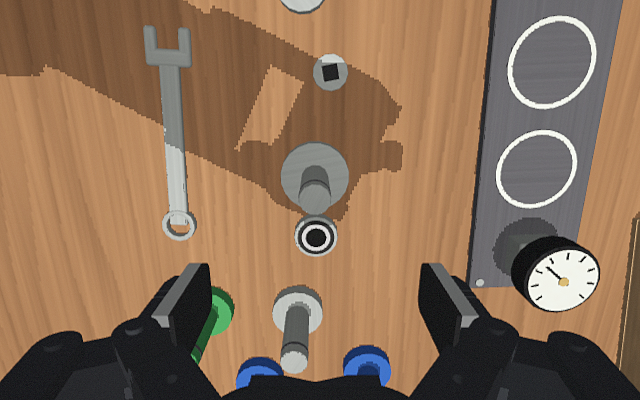

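The wrist view shows d62 at (315,180) and the bearing at (315,237), centred in x between the fingers, so the descent is clear.

Emit:
servo_tool:
  translation:
    - [-0.005, -0.001, 0.05]
    - [-0.005, -0.001, 0.1]
    - [-0.005, -0.001, 0.15]
    - [-0.005, -0.001, 0.2]
    - [-0.005, -0.001, 0.232]
    - [-0.005, -0.001, 0.232]
    - [-0.005, -0.001, 0.232]
    - [-0.005, -0.001, 0.232]
    - [-0.005, -0.001, 0.232]
    - [-0.005, -0.001, 0.232]
    - [-0.005, -0.001, 0.232]
    - [-0.005, -0.001, 0.232]
  dr:
    - [0, 0, 0]
    - [0, 0, 0]
    - [0, 0, 0]
    - [0, 0, 0]
    - [0, 0, 0]
    - [0, 0, 0]
    - [0, 0, 0]
    - [0, 0, 0]
    - [0, 0, 0]
    - [0, 0, 0]
    - [0, 0, 0]
    - [0, 0, 0]
  jaw: [0, 0, 0, 0, 0, 0, 1, 1, 1, 1, 1, 1]
  newtons: 60

```text
t: 3.05
tool_pos: [0.45, -0.091, 0.026]
eef_rot: [2.221, 2.219, 0.001]
contact_force: [0.5, 0.8, 5.7]
grip_width: 0.0214
grasp_force: 58.4
```

```bash
python3 -c "
from h import *
go((.450,-.0904,.1),(.650,-.0855,.1))"
```

```text
t 3.05 [ 0.45  -0.091  0.026] turn [ 0.0006  0.0002 -0.0003] w 0.0214 F [0.5 0.8 5.7] j [-0.46  0.43  1.79  0.    0.92 -0.46]
(0.45, -0.0904, 0.1) [ 0.001   0.0002 -0.1479]
(0.65, -0.0855, 0.1) [ 0.0113  0.4002 -0.1472]
```

Emit:
servo_tool:
  translation:
    - [0, 0, -0.03]
    - [0, 0, -0.07]
    - [0, 0, -0.11]
    - [0.002, 0.05, -0.12]
    - [0.004, 0.1, -0.12]
    - [0.005, 0.15, -0.12]
    - [0.006, 0.2, -0.12]
    - [0.008, 0.25, -0.12]
    - [0.01, 0.3, -0.12]
    - [0.011, 0.35, -0.12]
    - [0.011, 0.4, -0.12]
    - [0.011, 0.4, -0.12]
  dr:
    - [0, 0, 0]
    - [0, 0, 0]
    - [0, 0, 0]
    - [0, 0, 0]
    - [0, 0, 0]
    - [0, 0, 0]
    - [0, 0, 0]
    - [0, 0, 0]
    - [0, 0, 0]
    - [0, 0, 0]
    - [0, 0, 0]
    - [0, 0, 0]
  jaw: [1, 1, 1, 1, 1, 1, 1, 1, 1, 1, 1, 1]

```text
t: 4.25
tool_pos: [0.6509, -0.0853, 0.0838]
eef_rot: [-2.221, -2.22, 0.0]
contact_force: [-1.1, 0.7, -5.2]
grip_width: 0.0215
grasp_force: 60.1
```

```bash
cat >> h.py <<'E'
def tops(name="top"):
    """steel stem tops (discs 68-150 mm up) and tilt: top minus foot centre"""
    P=cloud(eyes.get_image(name)); return P
E
python3 -c "
from h import *
go((.650,-.0855,.037))
im=eyes.get_image('side'); cv2.imwrite('pics/s1.png',cv2.resize(im['frame'][100:300,200:520],None,fx=2,fy=2))"
```

```text
t 4.25 [ 0.6509 -0.0853  0.0838] turn [-0.0002 -0.0001 -0.0001] w 0.0215 F [-1.1  0.7 -5.2] j [-0.31  0.65  1.14  0.    1.35 -0.31]
(0.65, -0.0855, 0.037) [-0.0005 -0.0017  0.0936]
```

View pics/s1.png

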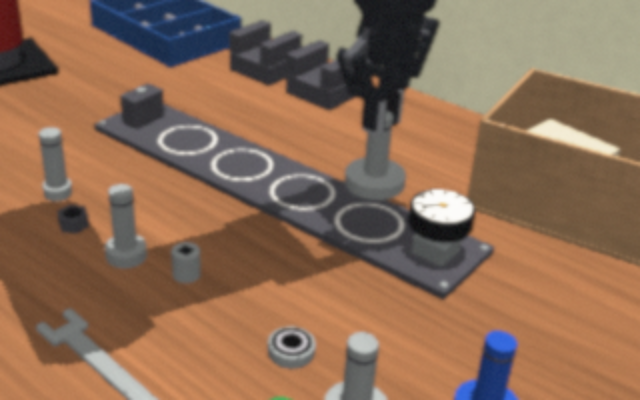

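d62 hangs upright at crop (375,175), over the ring next to the gauge. I'll lower it and release.

Emit:
servo_tool:
  translation:
    - [0, -0.002, 0.03]
    - [0, -0.002, 0.06]
    - [0, -0.002, 0.08]
    - [0, -0.002, 0.09]
    - [0, -0.002, 0.094]
    - [0, -0.002, 0.094]
    - [0, -0.002, 0.094]
    - [0, -0.002, 0.094]
    - [0, -0.002, 0.094]
    - [0, -0.002, 0.094]
    - [0, -0.002, 0.094]
  dr:
    - [0, 0, 0]
    - [0, 0, 0]
    - [0, 0, 0]
    - [0, 0, 0]
    - [0, 0, 0]
    - [0, 0, 0]
    - [0, 0, 0]
    - [0, 0, 0]
    - [0, 0, 0]
    - [0, 0, 0]
    - [0, 0, 0]
  jaw: [1, 1, 1, 1, 1, 1, 1, 0.5, 0.2, 0, 0]

```text
t: 5.4
tool_pos: [0.6486, -0.0855, 0.0388]
eef_rot: [2.222, 2.22, 0.001]
contact_force: [-0.7, 0.1, -1.0]
grip_width: 0.0778
grasp_force: 0.0
```

```bash
python3 -c "
from h import *
go((.650,-.0855,.136),(.433,-.235,.136))"
```

```text
t 5.4 [ 0.6486 -0.0855  0.0388] turn [ 0.0003  0.0001 -0.0003] w 0.0778 F [-0.7  0.1 -1. ] j [-0.31  0.69  1.2  -0.    1.25 -0.31]
(0.65, -0.0855, 0.136) [-1.000e-04  3.000e-03 -1.945e-01]
(0.433, -0.235, 0.136) [-0.2994 -0.4307 -0.1947]
```

Emit:
servo_tool:
  translation:
    - [0, 0, -0.06]
    - [0, 0, -0.13]
    - [0, 0, -0.2]
    - [-0.05, -0.072, -0.2]
    - [-0.1, -0.144, -0.2]
    - [-0.15, -0.216, -0.2]
    - [-0.2, -0.288, -0.2]
    - [-0.25, -0.36, -0.2]
    - [-0.28, -0.4, -0.2]
    - [-0.3, -0.431, -0.2]
    - [-0.3, -0.431, -0.2]
    - [-0.3, -0.431, -0.2]
  dr:
    - [0, 0, 0]
    - [0, 0, 0]
    - [0, 0, 0]
    - [0, 0, 0]
    - [0, 0, 0]
    - [0, 0, 0]
    - [0, 0, 0]
    - [0, 0, 0]
    - [0, 0, 0]
    - [0, 0, 0]
    - [0, 0, 0]
    - [0, 0, 0]
  jaw: [0, 0, 0, 0, 0, 0, 0, 0, 0, 0, 0, 0]

```text
t: 6.6
tool_pos: [0.433, -0.2353, 0.1386]
eef_rot: [2.223, 2.219, 0.0]
contact_force: [0.5, -0.6, -0.2]
grip_width: 0.0855
grasp_force: 0.0
```

```bash
cat >> h.py <<'E'
def at(C,x,y,z0,z1,r=.045):
    m=(np.hypot(C[...,0]-x,C[...,1]-y)<r)&(C[...,2]>z0)&(C[...,2]<z1); q=C[m]
    if len(q)<8: return None
    c,rr=cv2.minEnclosingCircle(q[:,:2].astype(np.float32)); return len(q),np.round(c,4),round(2*rr,4),np.median(q[:,2]).round(4)
E
python3 -c "
from h import *
go((.433,-.235,.136),(.433,-.235,.026))
for n in ('top','side'):
    C=cloud(eyes.get_image(n))
    print(n,'d62',at(C,.65,-.0855,.085,.097),at(C,.65,-.0855,.02,.028),'bearing',at(C,.4505,-.148,.010,.017,.03))
"
```

```text
t 6.6 [ 0.433  -0.2353  0.1386] turn [ 0.0002  0.0001 -0.0005] w 0.0855 F [ 0.5 -0.6 -0.2] j [-0.74  0.33  1.54  0.    1.27 -0.74]
(0.433, -0.235, 0.136) [ 0.0006 -0.      0.0053]
(0.433, -0.235, 0.026) [ 7.000e-04 -2.000e-04  2.253e-01]
top d62 (95, array([ 0.6483, -0.0853]), 0.0242, np.float64(0.0898)) (363, array([ 0.6481, -0.0853]), 0.0622, np.float64(0.024)) bearing (246, array([ 0.451 , -0.1497]), 0.0416, np.float64(0.0131))
side d62 None (233, array([ 0.6493, -0.09  ]), 0.0615, np.float64(0.024)) bearing (324, array([ 0.4509, -0.1491]), 0.0429, np.float64(0.0131))
```

d62 stands upright within 2 mm of its ring. Next is d52.

Emit:
servo_tool:
  translation:
    - [0, 0, 0.05]
    - [0, 0, 0.1]
    - [0, 0, 0.15]
    - [0, 0, 0.2]
    - [0, 0, 0.225]
    - [0, 0, 0.225]
    - [0, 0, 0.225]
    - [0, 0, 0.225]
    - [0, 0, 0.225]
    - [0, 0, 0.225]
    - [0, 0, 0.225]
    - [0, 0, 0.225]
  dr:
    - [0, 0, 0]
    - [0, 0, 0]
    - [0, 0, 0]
    - [0, 0, 0]
    - [0, 0, 0]
    - [0, 0, 0]
    - [0, 0, 0]
    - [0, 0, 0]
    - [0, 0, 0]
    - [0, 0, 0]
    - [0, 0, 0]
    - [0, 0, 0]
  jaw: [0, 0, 0, 0, 0, 0, 1, 1, 1, 1, 1, 1]

```text
t: 7.9
tool_pos: [0.4328, -0.2354, 0.0266]
eef_rot: [2.222, 2.22, -0.0]
contact_force: [-2.8, 1.3, 5.6]
grip_width: 0.0213
grasp_force: 58.5
```

```bash
python3 -c "
from h import *
go((.433,-.235,.09),(.6457,.0046,.09))"
```

```text
t 7.9 [ 0.4328 -0.2354  0.0266] turn [ 0.0002  0.0002 -0.0003] w 0.0213 F [-2.8  1.3  5.6] j [-0.74  0.48  1.69 -0.    0.97 -0.74]
(0.433, -0.235, 0.09) [ 0.0008  0.0005 -0.1269]
(0.6457, 0.0046, 0.09) [ 0.4804  0.4254 -0.127 ]
```

Emit:
servo_tool:
  translation:
    - [0, 0, -0.04]
    - [0, 0, -0.09]
    - [0.02, 0, -0.13]
    - [0.09, 0.04, -0.14]
    - [0.16, 0.09, -0.14]
    - [0.23, 0.14, -0.14]
    - [0.3, 0.19, -0.14]
    - [0.36, 0.25, -0.14]
    - [0.42, 0.31, -0.14]
    - [0.46, 0.37, -0.14]
    - [0.48, 0.42, -0.14]
    - [0.48, 0.425, -0.14]
  dr:
    - [0, 0, 0]
    - [0, 0, 0]
    - [0, 0, 0]
    - [0, 0, 0]
    - [0, 0, 0]
    - [0, 0, 0]
    - [0, 0, 0]
    - [0, 0, 0]
    - [0, 0, 0]
    - [0, 0, 0]
    - [0, 0, 0]
    - [0, 0, 0]
  jaw: [1, 1, 1, 1, 1, 1, 1, 1, 1, 1, 1, 1]

```text
t: 9.1
tool_pos: [0.6469, 0.0063, 0.0944]
eef_rot: [-2.219, -2.222, 0.0]
contact_force: [0.3, -0.1, -5.2]
grip_width: 0.0211
grasp_force: 60.2
```

Emit:
servo_tool:
  translation:
    - [0, 0, 0.02]
    - [0, 0, 0.04]
    - [0, 0, 0.04]
  dr:
    - [0, 0, 0]
    - [0, 0, 0]
    - [0, 0, 0]
  jaw: [1, 1, 1]

```text
t: 9.4
tool_pos: [0.6434, 0.0042, 0.0734]
eef_rot: [-2.221, -2.216, 0.005]
contact_force: [-0.2, 0.2, -4.7]
grip_width: 0.0214
grasp_force: 60.1
```

```bash
python3 -c "
from h import *
go((.6457,.0046,.037))"
```

```text
t 9.4 [0.6434 0.0042 0.0734] turn [-0.0016 -0.0003 -0.0006] w 0.0214 F [-0.2  0.2 -4.7] j [-0.18  0.64  1.19 -0.    1.32 -0.18]
(0.6457, 0.0046, 0.037) [0.0007 0.005  0.0729]
```

Emit:
servo_tool:
  translation:
    - [0, 0.002, 0.03]
    - [0, 0.002, 0.055]
    - [0, 0.002, 0.068]
    - [0, 0.002, 0.076]
    - [0, 0.002, 0.078]
    - [0, 0.002, 0.078]
  dr:
    - [0, 0, 0]
    - [0, 0, 0]
    - [0, 0, 0]
    - [0, 0, 0]
    - [0, 0, 0]
    - [0, 0, 0]
  jaw: [1, 1, 1, 1, 1, 1]

```text
t: 10.0
tool_pos: [0.6466, 0.0045, 0.0371]
eef_rot: [2.222, 2.22, 0.0]
contact_force: [-0.5, -1.4, -4.8]
grip_width: 0.0212
grasp_force: 60.3
```

Now release, rise and go above d42 (0.4396, 0.0632).

Emit:
servo_tool:
  translation:
    - [0, 0, 0.001]
    - [0, 0, 0.001]
    - [0, 0, 0.001]
    - [0, 0, 0.001]
    - [0, 0, -0.06]
    - [0, 0, -0.13]
    - [0, 0, -0.2]
    - [0.03, -0.09, -0.2]
    - [0.06, -0.18, -0.2]
    - [0.09, -0.27, -0.2]
    - [0.11, -0.35, -0.2]
    - [0.117, -0.413, -0.2]
  dr:
    - [0, 0, 0]
    - [0, 0, 0]
    - [0, 0, 0]
    - [0, 0, 0]
    - [0, 0, 0]
    - [0, 0, 0]
    - [0, 0, 0]
    - [0, 0, 0]
    - [0, 0, 0]
    - [0, 0, 0]
    - [0, 0, 0]
    - [0, 0, 0]
  jaw: [0.5, 0.2, 0, 0, 0, 0, 0, 0, 0, 0, 0, 0]

```text
t: 11.2
tool_pos: [0.4377, 0.0641, 0.1372]
eef_rot: [2.221, 2.221, 0.0]
contact_force: [0.3, -0.2, 0.6]
grip_width: 0.0856
grasp_force: 0.0
```

Emit:
servo_tool:
  translation:
    - [0, 0, 0]
    - [0, 0, 0]
    - [0, 0, 0]
  dr:
    - [0, 0, 0]
    - [0, 0, 0]
    - [0, 0, 0]
  jaw: [0, 0, 0]

```text
t: 11.5
tool_pos: [0.4411, 0.063, 0.1371]
eef_rot: [2.222, 2.219, 0.001]
contact_force: [1.5, 0.0, 0.1]
grip_width: 0.0853
grasp_force: 0.0
```

```bash
python3 -c "
from h import *
go((.4396,.0632,.136),(.4396,.0632,.026))
C=cloud(eyes.get_image('top'))
print('d52',at(C,.6457,.0046,.085,.097,.04),at(C,.6457,.0046,.02,.028,.04))
C=cloud(eyes.get_image('side'))
print('d42',at(C,.4396,.0632,.074,.087,.03),at(C,.4396,.0632,.01,.018,.03),'sock',at(C,.46,-.003,.026,.034,.03))
"
```

```text
t 11.5 [0.4411 0.063  0.1371] turn [ 0.0004  0.0001 -0.0004] w 0.0853 F [1.5 0.  0.1] j [-0.12  0.25  1.66 -0.    1.22 -0.12]
(0.4396, 0.0632, 0.136) [ 0.0004 -0.0031  0.0021]
(0.4396, 0.0632, 0.026) [ 0.0004 -0.0034  0.2221]
d52 (92, array([0.6452, 0.0049]), 0.0237, np.float64(0.0899)) (226, array([0.6459, 0.0045]), 0.0522, np.float64(0.0239))
d42 (90, array([0.4384, 0.064 ]), 0.0262, np.float64(0.0798)) (146, array([0.4392, 0.0631]), 0.0423, np.float64(0.0139)) sock (114, array([ 0.4624, -0.0022]), 0.0291, np.float64(0.03))
```

d52 is placed. Next is d42.

Emit:
servo_tool:
  translation:
    - [0, -0.002, 0.05]
    - [0, -0.002, 0.1]
    - [0, -0.002, 0.15]
    - [0, -0.002, 0.2]
    - [0, -0.002, 0.222]
    - [0, -0.002, 0.222]
    - [0, -0.002, 0.222]
    - [0, -0.002, 0.222]
    - [0, -0.002, 0.222]
    - [0, -0.002, 0.222]
    - [0, -0.002, 0.222]
    - [0, -0.002, 0.222]
  dr:
    - [0, 0, 0]
    - [0, 0, 0]
    - [0, 0, 0]
    - [0, 0, 0]
    - [0, 0, 0]
    - [0, 0, 0]
    - [0, 0, 0]
    - [0, 0, 0]
    - [0, 0, 0]
    - [0, 0, 0]
    - [0, 0, 0]
    - [0, 0, 0]
  jaw: [0, 0, 0, 0, 0, 0, 1, 1, 1, 1, 1, 1]

```text
t: 12.8
tool_pos: [0.4396, 0.0632, 0.0265]
eef_rot: [2.221, 2.219, 0.002]
contact_force: [0.3, 0.1, 6.2]
grip_width: 0.0216
grasp_force: 58.5
```

```bash
python3 -c "
from h import *
go((.6415,.0953,.09))"
```

```text
t 12.8 [0.4396 0.0632 0.0265] turn [ 0.0006  0.0001 -0.0003] w 0.0216 F [0.3 0.1 6.2] j [-0.12  0.41  1.82  0.    0.9  -0.12]
(0.6415, 0.0953, 0.09) [ 0.0646  0.4039 -0.1263]
```

Emit:
servo_tool:
  translation:
    - [0, 0, -0.04]
    - [0, 0, -0.09]
    - [0.01, 0.05, -0.12]
    - [0.02, 0.13, -0.13]
    - [0.04, 0.21, -0.13]
    - [0.05, 0.29, -0.13]
    - [0.06, 0.36, -0.13]
    - [0.064, 0.4, -0.13]
    - [0.064, 0.404, -0.12]
    - [0.064, 0.404, -0.09]
    - [0.064, 0.404, -0.09]
    - [0.064, 0.404, -0.09]
  dr:
    - [0, 0, 0]
    - [0, 0, 0]
    - [0, 0, 0]
    - [0, 0, 0]
    - [0, 0, 0]
    - [0, 0, 0]
    - [0, 0, 0]
    - [0, 0, 0]
    - [0, 0, 0]
    - [0, 0, 0]
    - [0, 0, 0]
    - [0, 0, 0]
  jaw: [1, 1, 1, 1, 1, 1, 1, 1, 1, 1, 1, 1]

```text
t: 14.0
tool_pos: [0.6401, 0.095, 0.0706]
eef_rot: [-2.222, -2.219, 0.002]
contact_force: [-0.3, -0.8, -2.1]
grip_width: 0.0212
grasp_force: 59.9
```

Emit:
servo_tool:
  translation:
    - [0, 0, 0.02]
    - [0, 0, 0.045]
    - [0, 0, 0.06]
    - [0, 0, 0.067]
    - [0, 0, 0.068]
    - [0, 0, 0.068]
  dr:
    - [0, 0, 0]
    - [0, 0, 0]
    - [0, 0, 0]
    - [0, 0, 0]
    - [0, 0, 0]
    - [0, 0, 0]
  jaw: [1, 1, 1, 1, 1, 1]

```text
t: 14.6
tool_pos: [0.6411, 0.0951, 0.0368]
eef_rot: [2.222, 2.22, 0.0]
contact_force: [0.8, -0.6, -3.1]
grip_width: 0.0211
grasp_force: 59.9
```

Emit:
servo_tool:
  translation:
    - [0, 0, 0.001]
    - [0, 0, 0.001]
    - [0, 0, 0.001]
    - [0, 0, 0.001]
    - [0, 0, -0.06]
    - [0, 0, -0.13]
    - [0, 0, -0.2]
    - [0.05, -0.08, -0.2]
    - [0.1, -0.16, -0.2]
    - [0.15, -0.24, -0.2]
    - [0.2, -0.31, -0.2]
    - [0.23, -0.362, -0.2]
  dr:
    - [0, 0, 0]
    - [0, 0, 0]
    - [0, 0, 0]
    - [0, 0, 0]
    - [0, 0, 0]
    - [0, 0, 0]
    - [0, 0, 0]
    - [0, 0, 0]
    - [0, 0, 0]
    - [0, 0, 0]
    - [0, 0, 0]
    - [0, 0, 0]
  jaw: [0.5, 0.2, 0, 0, 0, 0, 0, 0, 0, 0, 0, 0]

```text
t: 15.8
tool_pos: [0.4579, 0.2115, 0.1372]
eef_rot: [-2.221, -2.222, -0.001]
contact_force: [0.3, 0.2, 1.4]
grip_width: 0.0855
grasp_force: 0.0
```

Emit:
servo_tool:
  translation:
    - [0, 0, 0]
    - [0, 0, 0]
    - [0, 0, 0]
  dr:
    - [0, 0, 0]
    - [0, 0, 0]
    - [0, 0, 0]
  jaw: [0, 0, 0]

```text
t: 16.1
tool_pos: [0.4612, 0.2098, 0.1369]
eef_rot: [2.223, 2.219, 0.001]
contact_force: [0.5, -0.4, 0.7]
grip_width: 0.0853
grasp_force: 0.0
```

```bash
python3 -c "
from h import *
go((.460,.2102,.136),(.460,.2102,.026))
C=cloud(eyes.get_image('top'))
print('d42',at(C,.6415,.0953,.085,.097,.04),at(C,.6415,.0953,.02,.028,.04))
C=cloud(eyes.get_image('side'))
print('d32',at(C,.460,.2102,.074,.087,.03),at(C,.460,.2102,.01,.018,.03))
"
```

```text
t 16.1 [0.4612 0.2098 0.1369] turn [ 0.0003 -0.     -0.0005] w 0.0853 F [ 0.5 -0.4  0.7] j [ 0.19  0.35  1.51 -0.    1.28  0.19]
(0.46, 0.2102, 0.136) [ 0.0008 -0.0023  0.0018]
(0.46, 0.2102, 0.026) [ 0.0008 -0.0025  0.2218]
d42 (95, array([0.6407, 0.095 ]), 0.025, np.float64(0.0897)) (125, array([0.6413, 0.0953]), 0.0415, np.float64(0.0239))
d32 (69, array([0.4602, 0.2097]), 0.0244, np.float64(0.0796)) (61, array([0.4608, 0.2102]), 0.0331, np.float64(0.0138))
```

d42 is placed. Last is d32.

Emit:
servo_tool:
  translation:
    - [0, -0.001, 0.05]
    - [0, -0.001, 0.1]
    - [0, -0.001, 0.15]
    - [0, -0.001, 0.2]
    - [0, -0.001, 0.222]
    - [0, -0.001, 0.222]
    - [0, -0.001, 0.222]
    - [0, -0.001, 0.222]
    - [0, -0.001, 0.222]
    - [0, -0.001, 0.222]
    - [0, -0.001, 0.222]
    - [0, -0.001, 0.222]
  dr:
    - [0, 0, 0]
    - [0, 0, 0]
    - [0, 0, 0]
    - [0, 0, 0]
    - [0, 0, 0]
    - [0, 0, 0]
    - [0, 0, 0]
    - [0, 0, 0]
    - [0, 0, 0]
    - [0, 0, 0]
    - [0, 0, 0]
    - [0, 0, 0]
  jaw: [0, 0, 0, 0, 0, 0, 1, 1, 1, 1, 1, 1]

```text
t: 17.4
tool_pos: [0.4601, 0.2104, 0.0266]
eef_rot: [2.222, 2.22, 0.002]
contact_force: [-0.9, -0.5, 5.5]
grip_width: 0.0208
grasp_force: 58.5
```

```bash
python3 -c "
from h import *
go((.6384,.1847,.09))"
```

```text
t 17.4 [0.4601 0.2104 0.0266] turn [ 0.0005 -0.0001 -0.0003] w 0.0208 F [-0.9 -0.5  5.5] j [0.19 0.49 1.66 0.   0.99 0.2 ]
(0.6384, 0.1847, 0.09) [-0.051   0.3568 -0.1263]
```

Emit:
servo_tool:
  translation:
    - [0, 0, -0.04]
    - [0, 0, -0.09]
    - [-0.01, 0.05, -0.12]
    - [-0.02, 0.12, -0.13]
    - [-0.03, 0.19, -0.13]
    - [-0.04, 0.26, -0.13]
    - [-0.05, 0.32, -0.13]
    - [-0.051, 0.35, -0.13]
    - [-0.051, 0.357, -0.12]
    - [-0.051, 0.357, -0.09]
    - [-0.051, 0.357, -0.09]
    - [-0.051, 0.357, -0.09]
  dr:
    - [0, 0, 0]
    - [0, 0, 0]
    - [0, 0, 0]
    - [0, 0, 0]
    - [0, 0, 0]
    - [0, 0, 0]
    - [0, 0, 0]
    - [0, 0, 0]
    - [0, 0, 0]
    - [0, 0, 0]
    - [0, 0, 0]
    - [0, 0, 0]
  jaw: [1, 1, 1, 1, 1, 1, 1, 1, 1, 1, 1, 1]

```text
t: 18.6
tool_pos: [0.6372, 0.1848, 0.0706]
eef_rot: [-2.221, -2.22, 0.002]
contact_force: [0.4, 0.5, -3.0]
grip_width: 0.0215
grasp_force: 59.7
```

Emit:
servo_tool:
  translation:
    - [0, 0, 0.02]
    - [0, 0, 0.045]
    - [0, 0, 0.06]
    - [0, 0, 0.067]
    - [0, 0, 0.068]
    - [0, 0, 0.068]
  dr:
    - [0, 0, 0]
    - [0, 0, 0]
    - [0, 0, 0]
    - [0, 0, 0]
    - [0, 0, 0]
    - [0, 0, 0]
  jaw: [1, 1, 1, 1, 1, 1]

```text
t: 19.2
tool_pos: [0.6382, 0.1846, 0.0368]
eef_rot: [2.222, 2.22, 0.0]
contact_force: [-0.0, 0.1, -4.2]
grip_width: 0.0214
grasp_force: 59.7
```

Emit:
servo_tool:
  translation:
    - [0, 0, 0.001]
    - [0, 0, 0.001]
    - [0, 0, 0.001]
    - [0, 0, 0.001]
    - [0, 0, -0.06]
    - [0, 0, -0.13]
    - [0, 0, -0.2]
    - [0, -0.1, -0.24]
    - [0, -0.2, -0.26]
    - [0, -0.3, -0.28]
    - [0, -0.4, -0.28]
    - [0, -0.4, -0.28]
  dr:
    - [0, 0, 0]
    - [0, 0, 0]
    - [0, 0, 0]
    - [0, 0, 0]
    - [0, 0, 0]
    - [0, 0, 0]
    - [0, 0, 0]
    - [0, 0, 0]
    - [0, 0, 0]
    - [0, 0, 0]
    - [0, 0, 0]
    - [0, 0, 0]
  jaw: [0.5, 0.2, 0, 0, 0, 0, 0, 0, 0, 0, 0, 0]

```text
t: 20.4
tool_pos: [0.4329, 0.185, 0.1774]
eef_rot: [-2.22, -2.221, 0.002]
contact_force: [0.2, -0.6, -0.6]
grip_width: 0.0855
grasp_force: 0.0
```

Emit:
servo_tool:
  translation:
    - [0, 0, 0]
    - [0, 0, 0]
    - [0, 0, 0]
    - [0, 0, 0]
  dr:
    - [0, 0, 0]
    - [0, 0, 0]
    - [0, 0, 0]
    - [0, 0, 0]
  jaw: [0, 0, 0, 0]

```text
t: 20.8
tool_pos: [0.439, 0.1847, 0.1764]
eef_rot: [-2.223, -2.22, 0.001]
contact_force: [-0.1, -0.5, -0.5]
grip_width: 0.0851
grasp_force: 0.0
```

```bash
python3 -c "
from h import *
go()
im=eyes.get_image('top'); C=cloud(im); cv2.imwrite('pics/end.png',im['frame'][100:300])
for n,x,y in (('62',.65,-.0855),('52',.6457,.0046),('42',.6415,.0953),('32',.6384,.1847)): print(n,at(C,x,y,.085,.097,.04),at(C,x,y,.02,.028,.04))
C=cloud(eyes.get_image('side'))
print('bear',at(C,.451,-.149,.01,.017,.03),'nut',at(C,.437,.147,.01,.02,.03),'sock',at(C,.46,-.003,.026,.034,.03))
"
```

```text
t 20.8 [0.439  0.1847 0.1764] turn [-0.0001  0.     -0.0004] w 0.0851 F [-0.1 -0.5 -0.5] j [ 0.15  0.26  1.52 -0.    1.36  0.15]
62 (94, array([ 0.6483, -0.0854]), 0.0238, np.float64(0.09)) (360, array([ 0.6483, -0.0854]), 0.0629, np.float64(0.0239))
52 (91, array([0.6453, 0.0052]), 0.0246, np.float64(0.09)) (234, array([0.6451, 0.0054]), 0.0527, np.float64(0.0239))
42 (96, array([0.6413, 0.095 ]), 0.0248, np.float64(0.0899)) (127, array([0.6409, 0.0959]), 0.043, np.float64(0.024))
32 (92, array([0.6382, 0.184 ]), 0.024, np.float64(0.0899)) (50, array([0.6374, 0.1838]), 0.0313, np.float64(0.0243))
bear (318, array([ 0.4506, -0.1497]), 0.0428, np.float64(0.0131)) nut (129, array([0.4358, 0.1482]), 0.0361, np.float64(0.016)) sock (116, array([ 0.4626, -0.0035]), 0.0297, np.float64(0.0301))
```

View pics/end.png

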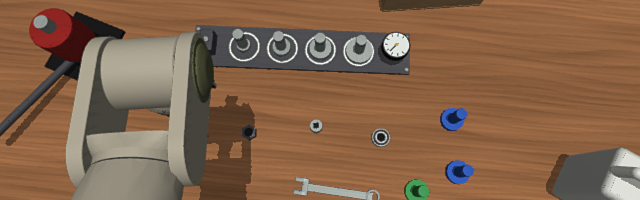

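The picture shows all four drivers standing in their rings at (243,45), (282,47), (320,48) and (359,50), growing towards the gauge at (396,45). The nut, socket and bearing have not moved.

```bash
python3 -c "
from h import *
print(job_done())"
```

```text
the job is handed in; nothing more can be done
None
```

The job is handed in at about 21 s: all four drivers stand upright within about 2 mm of their ring centres, 62, 52, 42 and 32 mm outward from the gauge, and the bearing, nut and socket have not moved; no verdict came back from the judging.

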